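# Put the serving spoon in the salad bowl

### The job

Pull the long round-headed serving spoon out of the upright glass holder it stands in and put it, head down, in the deep white serving bowl: lower it until its head touches down inside the bowl before you let go, then leave it leaning there with its handle sticking up over the rim. Leave the fork in its holder, and leave the bowl, both holders and the wine glasses standing where they are.

Things in the scene. Friction and masses are not known exactly. Their poses are not given: they have to be found in the camera images.
- spoon: Steel serving spoon, 250 mm long, head down in the holder and leaning about 13 degrees on its rim; the taller handle of the two. Origin at the tip of its head, z along the handle towards its end. Round head 40 mm (y) by 12 mm (x), z = 0 to 40 mm; neck 8 mm thick to z = 98 mm; round handle 12 mm thick to z = 243 mm, then a 14 mm ball end. Centre of mass 67 mm from the tip.
- spoon_grip (a point): Point on the axis of the spoon's round 12 mm handle, 195 mm from the tip (55 mm below the handle's end): a good place to grip. Same axes as the spoon.
- spoon_tip (a point): The lower tip of the spoon's head (same as the spoon's origin).
- spoon_end (a point): The upper end of the spoon's handle, 250 mm from the tip.
- spoon_holder: Clear glass holder in which the spoon stands: upright rectangular cup 44 mm (x) by 64 mm (y), 110 mm high, walls and base 10 mm thick, slot 24 mm by 44 mm and 100 mm deep, open at the top, 0.65 kg, loose. Origin at the centre of its underside, z up. It and the fork's holder can be in either place.
- fork_holder: A second glass holder, the same size and shape, in which the fork stands. Origin at the centre of its underside.
- fork: Steel serving fork, 190 mm long, with a flat handle 14 mm by 8 mm, standing tines down in the other holder, so its handle is some 60 mm lower than the spoon's. Origin at the tip of the tines, z along the handle.
- bowl: Deep white ceramic serving bowl, outer radius 95 mm at the rim, 75 mm high, narrower at the foot, walls 4 mm, inner floor about 5 mm above the table, 0.8 kg, loose. Origin at the centre of its underside, z up. It and the flat platter can be in either place.
- bowl_rim (a point): Centre of the bowl's mouth, at rim height.
- platter: Flat white dinner platter, radius 100 mm, 22 mm high; not used. Origin at the centre of its underside.
- wineglass_left: Stemmed wine glass, 195 mm tall, 74 mm across, at the back of the setting; not used. Origin at the centre of its foot, z up.
- wineglass_right: A second wine glass, the same; not used.
Not all that is in view belongs to the job. What is shaped like the bowl but green is not meant.

How it is judged:
By the outcome, as a careful person would: the job done as asked, in the order asked, and still so for the second after the job is handed in, with the robot touching nothing.
It also fails if it takes over 43 s, if anything falls off the work surface, if the arm or the gripper's body presses on something with over 40 N, if the wrist force passes 120 N, or if a joint passes its speed limit or range.

### The arm

A 6-joint arm with a two-finger parallel gripper is mounted at the origin on the work surface. World frame = base frame: x ahead of the robot, y to its left, z up, the work surface at z = 0. Lengths are in m, angles in rad, forces in N, time in s.
With the tool pointing down it reaches from about 0.225 to 0.875 m from the base axis. Payload 3.4 kg.
Tool frame: the origin (TCP) lies midway between the tips of the shut fingers; the grasp point (between the pads) lies grip_depth behind it (grip_depth is the distance from the TCP to the grasp point, in m); z points along the fingers, y is the line along which they close (so a half turn about z gives the same grasp; the last joint's range is limited). The gripper opens to 85 mm and grips with 20 to 120 N. Pads are 22 mm wide; open, the fingers measure 114 mm over their backs; the gripper's body (76 mm by 85 mm) begins 54 mm behind the grasp point. The pads swing forward as they close: fully open they stand 13 mm farther back than shut.
Start: joints at [-1.428, 0.276, 1.505, -0, 1.361, -0.121], TCP at [0.15, -0.555, 0.231] pointing down, gripper open.
Joint ranges: [-2.89, 2.89], [-0.75, 2.08], [0.22, 2.7], [-1.18, 4.32], [0.11, 2.71], [-2.7, 2.7]. Speed limits (rad/s): [2.57, 2.57, 3.14, 3.14, 3.14, 3.14].

### API

Orientations are given as a rotation vector (axis times angle).
In Python, from bench import * gives the robot as it stands.
- The arm moves only by the tool carry_out, never from a script. Its argument "commands" is a list that holds one entry, the list of rows, each a list of 7 numbers: the shift along the tool's x, y, z in mm, then the turn, a rotation vector about the tool's x, y, z in degrees, then the gripper command: -1 is shut, 1 is fully open, values between are in proportion. In form: [[[x, y, z, ax, ay, az, claw], ...]]. A call has exactly 5 rows; each row shifts and turns the commanded pose from where the row before left it, along the tool's axes as they then stand; what a row does not reach is not made up. A row lasts 1/10 s, in which the tool goes at most 50 mm and 8.59 degrees, less where a joint would pass 70% of its speed; a pose out of reach is approached as far as the arm can. A call with a gripper value outside its range is refused whole. The fingers move at their own pace and stop on an object; "newtons" is the grip in N (left out, the last holds). Time passes only in rows, so rows that do not move let the fingers close, or fill a call up. It gives the time, the measured TCP pose, the force, the opening and the grip force at its end, in the units of the state.
- state(): the state, without advancing time (a new reading comes with each control period).
- snapshot(name): name is "scene" or "side" or "wrist"; returns a dict with "img" (384x512x3 uint8, blue, green, red), "fx", "fy", "cx", "cy" (pixels), "xyz" and "rotation" of the camera in the world. Camera axes: x right, y down, z forward; pixel columns grow to the right and rows downward; lengths in m; the calibration is good to about 2 mm. A picture is of the moment at which its call begins. There is no depth.
- hand_in(): hands the job in; it is judged then, once.
The state is a dict: "clock": time; "joints": joint angles; "qvel": joint speeds; "joint_torque": joint torques, N m; "tcp_pos": TCP position; "ee_rot": TCP orientation; "wrist_force": force on the tool from outside, world axes, zero at the start; "wrist_torque": the same for the moment, N m; "grip_width": finger opening in m; "finger_force": force on a finger pad.
Only numpy, scipy, OpenCV 4.12 (cv2) and the standard library are available. Lean on these libraries where they do the work, as an engineer would, in place of code of your own. Each camera call takes 0.05 s, during which the arm holds its last target. There are 200 camera calls.

## Working session

There is one attempt and no reset: what is moved stays moved. The work goes in short steps, Python scripts to look and compute and a tool call to move; the robot and the scene stay as the last step left them, time stands still between calls to the robot, and variables do not carry over. Pictures are saved under pics/ and viewed, at most 10 in all, crops included, and the job is handed in when it is done.

Besides the shell and the picture viewer there is one more tool, called as name(argument=value, ...), one argument or row to a line, values as JSON. carry_out: Moves the arm, as the interface text tells. Its arguments: {"type":"object","properties":{"commands":{"type":"array"},"newtons":{"type":"number"}},"required":["commands"]}

```bash
mkdir -p pics; ls; cat > h.py <<'E'
from bench import *
import numpy as np, cv2
from scipy.spatial.transform import Rotation as R
def snap(n,f):
    s=snapshot(n); cv2.imwrite('pics/'+f,s['img']); 
    import pickle; pickle.dump(s,open('pics/'+f+'.pkl','wb')); return s
def ray(s,u,v):
    d=np.array([(u-s['cx'])/s['fx'],(v-s['cy'])/s['fy'],1.]); M=np.array(s['rotation'])
    M=M if M.shape==(3,3) else R.from_rotvec(M).as_matrix()
    return np.array(s['xyz']),M@d/np.linalg.norm(d)
def atz(s,u,v,z):
    o,d=ray(s,u,v); return o+d*(z-o[2])/d[2]
def proj(s,p):
    M=np.array(s['rotation']); M=M if M.shape==(3,3) else R.from_rotvec(M).as_matrix()
    c=M.T@(np.array(p)-s['xyz']); return s['fx']*c[0]/c[2]+s['cx'],s['fy']*c[1]/c[2]+s['cy']
def tri(*l):
    A=np.zeros((3,3));b=np.zeros(3)
    for s,u,v in l:
        o,d=ray(s,u,v);P=np.eye(3)-np.outer(d,d);A+=P;b+=P@o
    p=np.linalg.solve(A,b); return p,[np.linalg.norm(np.cross(p-ray(s,u,v)[0],ray(s,u,v)[1])) for s,u,v in l]
E
python3 - <<'E'
from h import *
a=snap('scene','a.png');b=snap('side','b.png')
for s in(a,b): print(s['xyz'],s['rotation'],s['fx'],s['cx'],s['cy'])
print(state())
E
```

```text
pics
[1.01180388 0.7321685  1.29232661] [-0.8441109  -2.6660808   0.95194371] 458.4019408537488 261.1754092017532 195.31013570029384
[0.19611867 0.93530355 0.74640453] [-0.39543629  2.58994932 -1.48392762] 424.1217588476355 254.392717971469 194.11236355262247
{'clock': 0.1, 'joints': array([-1.42801098e+00,  2.76547208e-01,  1.50598737e+00, -9.03830151e-06,
        1.36067608e+00, -1.20973158e-01]), 'qvel': array([ 0.00044391, -0.00099012, -0.00276932,  0.00095427,  0.00134307,
        0.00133539]), 'joint_torque': array([ 1.13513222e-03, -4.17699158e+01, -2.46404207e+01, -1.33644426e-04,
        5.77816623e-03,  3.88208804e-06]), 'tcp_pos': array([ 0.14985072, -0.55466346,  0.23052502]), 'ee_rot': array([-3.11270856e+00, -4.12901190e-01,  4.15783689e-05]), 'wrist_force': array([ 0.39240863, -0.15005882,  0.0701572 ]), 'wrist_torque': array([-0.06580545, -0.01749782, -0.04350682]), 'finger_force': 0.0, 'grip_width': 0.08511312875264741}
```

View pics/a.png

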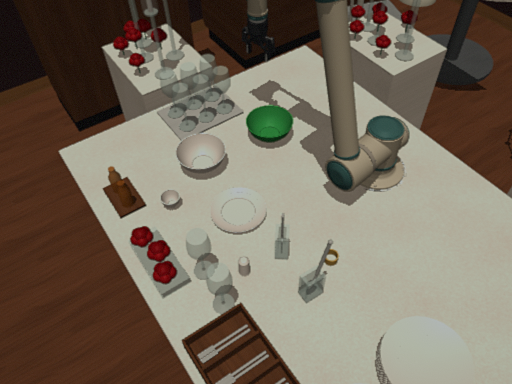

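View pics/b.png

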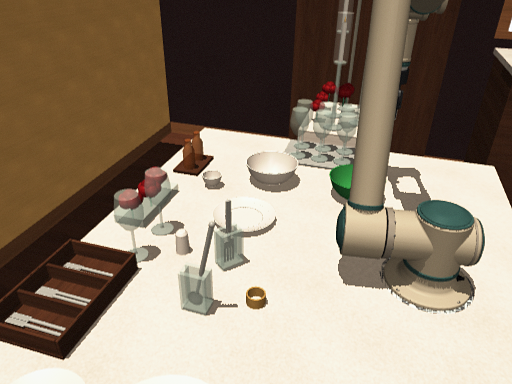

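The scene shows two handled holders: one at scene (312,285)/side (197,290) with a tall leaning handle ending near (330,242)/(211,224), and one at (282,240)/(229,245) with a short handle. The first has the longer, leaning handle, so it should be the spoon. There are two bowls: white at (201,155) and green at (270,123). The white one is meant; the flat dish at (239,210) is the platter. I'll confirm this in an enlarged crop.

```bash
python3 - <<'E'
import cv2,numpy as np
a=cv2.imread('pics/a.png');b=cv2.imread('pics/b.png')
A=cv2.resize(a[205:305,260:345],None,fx=4.7,fy=6,interpolation=cv2.INTER_CUBIC)
A=cv2.resize(a[205:305,260:340],None,fx=5,fy=5,interpolation=cv2.INTER_CUBIC)
B=cv2.resize(b[215:315,175:255],None,fx=5,fy=5,interpolation=cv2.INTER_CUBIC)
cv2.imwrite('pics/c.png',np.hstack([A,B]))
E
```

```text
(no output)
```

View pics/c.png

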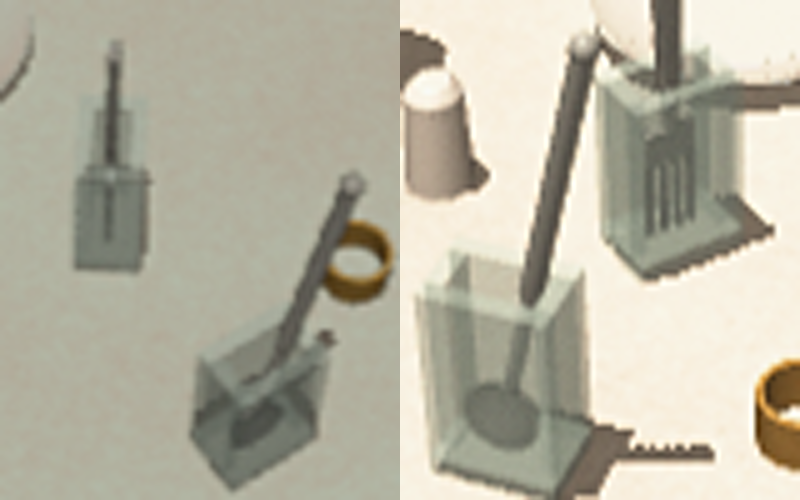

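Confirmed: the leaning holder (left bottom in the crop) shows a round head through the glass, and the other shows fork tines. Next, measure.

```bash
python3 - <<'E'
from h import *
import pickle
from scipy.optimize import least_squares
a=pickle.load(open('pics/a.png.pkl','rb'));b=pickle.load(open('pics/b.png.pkl','rb'))
ca=lambda x,y:(a,260+x/5-.4,205+y/5-.4); cb=lambda x,y:(b,175+(x-400)/5-.4,215+y/5-.4)
e,r=tri(ca(353,182),cb(583,43));print('ball',e,r)
h,r=tri(ca(255,425),cb(502,415));print('head',h,r)
d=e-h;print(np.linalg.norm(d),'exp .223',np.degrees(np.arccos(d[2]/np.linalg.norm(d))),d/np.linalg.norm(d))
print('holder corners scene',[atz(*ca(*p),0).round(4) for p in[(192,435),(237,490),(317,437)]])
print('side',[atz(*cb(*p),0).round(4) for p in[(437,465),(560,498),(590,425)]])
f,r=tri(ca(116,48),cb(665,0));print('fork~',f)
print('fork holder',[atz(*cb(*p),0).round(4) for p in[(608,238),(650,278),(772,232)]])
# bowl rim from extents
t=np.linspace(0,2*np.pi,120)
def ext(p):
    o=[]
    P=[(p[0]+.095*np.cos(k),p[1]+.095*np.sin(k),.075) for k in t]
    A=np.array([proj(a,q) for q in P]);B=np.array([proj(b,q) for q in P])
    return np.array([A[:,0].min()-177,A[:,0].max()-226,A[:,1].min()-137,B[:,0].min()-246,B[:,0].max()-299,B[:,1].min()-154])
s=least_squares(ext,[.4,-.3]);print('bowl',s.x,s.fun)
for n,u,v in(('wg1',206,272),('wg2',224,301)): print(n,atz(a,u,v-6,0))
print('green',atz(a,270,118,.06),'shaker',atz(a,244,262,.04))
E
```

```text
ball [0.48096847 0.26950947 0.2515401 ] [np.float64(0.00022300061703992935), np.float64(0.00022300061703998164)]
head [0.52990536 0.27074502 0.03040081] [np.float64(0.0003960282114813987), np.float64(0.00039602821148144177)]
0.22649267338474952 exp .223 12.481993140956607 [-0.21606392 -0.00545514  0.97636398]
holder corners scene [array([0.5547, 0.2428, 0.    ]), array([0.5549, 0.2878, 0.    ]), array([0.4924, 0.2885, 0.    ])]
side [array([0.5599, 0.2819, 0.    ]), array([0.4965, 0.2835, 0.    ]), array([ 0.5006,  0.2352, -0.    ])]
fork~ [0.50290095 0.08624532 0.16593368]
fork holder [array([0.5434, 0.1012, 0.    ]), array([0.5103, 0.1249, 0.    ]), array([0.4601, 0.0688, 0.    ])]
bowl [ 0.52058993 -0.38303308] [ 0.10427775  2.41288424 -2.55024435 -1.65537585 -1.19400532 -1.86907447]
wg1 [ 0.74145849 -0.00077156  0.        ]
wg2 [0.74821922 0.1201156  0.        ]
green [ 0.19843815 -0.40509371  0.06      ] shaker [0.64466392 0.07877772 0.04      ]
```

```bash
cat >> h.py <<'E'
def pose():
    s=state(); return np.array(s['tcp_pos']),R.from_rotvec(s['ee_rot'])
def frame(az,pitch,axis=None):
    """tool z points outward along azimuth az, pitch deg from straight down; y perpendicular to axis"""
    a,p=np.radians([az,pitch]); r=np.array([np.cos(a),np.sin(a),0]); 
    z=np.sin(p)*r-np.cos(p)*np.array([0,0,1]); x=np.cos(p)*r+np.sin(p)*np.array([0,0,1]); y=np.cross(z,x)
    if axis is not None:
        v=np.cross(z,axis); v/=np.linalg.norm(v); y=v*np.sign(v@y); x=np.cross(y,z)
    return R.from_matrix(np.c_[x,y,z])
def plan(targets,claw,n=None,cyl=False,step=45.,deg=8.):
    """targets: [(pos,R)], prints rounded tool-frame rows in calls of 5"""
    p,q=pose(); rows=[]
    for tp,tq in targets:
        tp=np.array(tp); w=(q.inv()*tq).as_rotvec()
        c=lambda v:np.array([np.hypot(v[0],v[1]),np.arctan2(v[1],v[0]),v[2]])
        L=np.linalg.norm(tp-p)*(1.15 if cyl else 1)
        k=n or int(np.ceil(max(L*1000/step,np.degrees(np.linalg.norm(w))/deg,1)))
        p0,q0=p.copy(),q
        for i in range(1,k+1):
            f=i/k
            if cyl:
                m=c(p0)+f*(c(tp)-c(p0)); g=np.array([m[0]*np.cos(m[1]),m[0]*np.sin(m[1]),m[2]])
            else: g=p0+f*(tp-p0)
            gq=q0*R.from_rotvec(w*f)
            d=np.round(q.inv().apply(g-p)*1000); a=np.round((q.inv()*gq).as_rotvec(degrees=True)*2)/2
            rows.append([*d,*a,claw]); p=p+q.apply(d/1000); q=q*R.from_rotvec(a,degrees=True)
    while len(rows)%5: rows.append([0]*6+[claw])
    for i in range(0,len(rows),5): print([[float(f'{x:g}') if x%1 else int(x) for x in r] for r in rows[i:i+5]])
    print('end',p.round(4),q.as_rotvec().round(3))
E
python3 - <<'E'
import bench; print([n for n in dir(bench) if n[0]!='_'])
from h import *
print(globals().get('grip_depth'))
p,q=pose()
plan([((.15,-.5,.40),q),((.35,.19,.40),frame(29,30))],1,cyl=True)
E
```

```text
['PlanningError', 'grip_depth', 'hand_in', 'snapshot', 'state']
0.0187
[[3, -11, -34, 0, 0, 0, 1], [3, -10, -34, 0, 0, 0, 1], [3, -11, -34, 0, 0, 0, 1], [3, -10, -34, 0, 0, 0, 1], [2, -11, -33, 0, 0, 0, 1]]
[[48, -10, 0, 0, 1.5, -0.5, 1], [46, -14, 1, 0.5, 1.5, -1, 1], [45, -17, 3, 0, 1.5, -0.5, 1], [42, -21, 3, 0, 2, -1, 1], [39, -24, 5, 0.5, 1.5, -0.5, 1]]
[[37, -27, 6, 0, 1.5, -1, 1], [35, -29, 6, 0.5, 1.5, -0.5, 1], [31, -31, 6, 0, 1.5, -0.5, 1], [27, -34, 7, 0, 1.5, -1, 1], [25, -36, 7, 0.5, 1.5, -0.5, 1]]
[[20, -37, 6, 0, 2, -1, 1], [18, -37, 6, 0, 1.5, -0.5, 1], [14, -39, 6, 0.5, 1.5, -1, 1], [11, -40, 4, 0, 1.5, -0.5, 1], [7, -39, 4, 0.5, 1.5, -0.5, 1]]
[[5, -40, 2, 0, 1.5, -1, 1], [1, -39, 1, 0, 1.5, -0.5, 1], [-2, -39, -1, 0.5, 2, -1, 1], [-4, -38, -2, 0, 1.5, -0.5, 1], [0, 0, 0, 0, 0, 0, 1]]
end [0.3498 0.1901 0.4003] [-2.822 -0.727 -0.76 ]
```

carry_out(
  commands=[
    [[3, -11, -34, 0, 0, 0, 1], [3, -10, -34, 0, 0, 0, 1], [3, -11, -34, 0, 0, 0, 1], [3, -10, -34, 0, 0, 0, 1], [2, -11, -33, 0, 0, 0, 1]],
  ],
)

```text
clock: 0.6
tcp_pos: [0.1497, -0.4996, 0.4013]
ee_rot: [-3.114, -0.413, -0.0]
wrist_force: [0.1, -1.1, -1.1]
grip_width: 0.0853
finger_force: 0.0
```

carry_out(
  commands=[
    [[48, -10, 0, 0, 1.5, -0.5, 1], [46, -14, 1, 0.5, 1.5, -1, 1], [45, -17, 3, 0, 1.5, -0.5, 1], [42, -21, 3, 0, 2, -1, 1], [39, -24, 5, 0.5, 1.5, -0.5, 1]],
  ],
)

```text
clock: 1.1
tcp_pos: [0.3375, -0.3542, 0.3996]
ee_rot: [-3.057, -0.502, -0.213]
wrist_force: [0.3, -0.0, 0.6]
grip_width: 0.0855
finger_force: 0.0
```

carry_out(
  commands=[
    [[37, -27, 6, 0, 1.5, -1, 1], [35, -29, 6, 0.5, 1.5, -0.5, 1], [31, -31, 6, 0, 1.5, -0.5, 1], [27, -34, 7, 0, 1.5, -1, 1], [25, -36, 7, 0.5, 1.5, -0.5, 1]],
  ],
)

```text
clock: 1.6
tcp_pos: [0.4307, -0.1521, 0.3992]
ee_rot: [-2.987, -0.586, -0.404]
wrist_force: [0.4, 0.5, 0.8]
grip_width: 0.0856
finger_force: 0.0
```

carry_out(
  commands=[
    [[20, -37, 6, 0, 2, -1, 1], [18, -37, 6, 0, 1.5, -0.5, 1], [14, -39, 6, 0.5, 1.5, -1, 1], [11, -40, 4, 0, 1.5, -0.5, 1], [7, -39, 4, 0.5, 1.5, -0.5, 1]],
  ],
)

```text
clock: 2.1
tcp_pos: [0.4203, 0.0532, 0.3991]
ee_rot: [-2.899, -0.665, -0.602]
wrist_force: [0.9, 0.9, 0.6]
grip_width: 0.0853
finger_force: 0.0
```

carry_out(
  commands=[
    [[5, -40, 2, 0, 1.5, -1, 1], [1, -39, 1, 0, 1.5, -0.5, 1], [-2, -39, -1, 0.5, 2, -1, 1], [-4, -38, -2, 0, 1.5, -0.5, 1], [0, 0, 0, 0, 0, 0, 1]],
  ],
)

```text
clock: 2.6
tcp_pos: [0.3447, 0.1942, 0.3993]
ee_rot: [-2.815, -0.743, -0.758]
wrist_force: [0.3, 0.6, -0.1]
grip_width: 0.0856
finger_force: 0.0
```

```bash
python3 - <<'E'
from h import *
ax=np.array([-0.216,-0.0055,0.976]); ball=np.array([.481,.2695,.2515]); grip=ball-.048*ax/np.linalg.norm(ax)
G=frame(29,58,ax); z=G.apply([0,0,1]); print(grip,z)
plan([(grip-z*(.1-grip_depth),G)],1)
E
```

```text
[0.49137183 0.2697641  0.20463471] [ 0.74171958  0.41114188 -0.52991926]
[[2, 1, 45, -0.5, 7, -2, 1], [-4, 2, 44, -0.5, 7, -1.5, 1], [-9, 0, 44, -0.5, 7, -2, 1], [-15, 0, 43, -1, 7, -2, 1], [0, 0, 0, 0, 0, 0, 1]]
end [0.4313 0.2362 0.2476] [-2.468 -0.823 -1.426]
```

carry_out(
  commands=[
    [[2, 1, 45, -0.5, 7, -2, 1], [-4, 2, 44, -0.5, 7, -1.5, 1], [-9, 0, 44, -0.5, 7, -2, 1], [-15, 0, 43, -1, 7, -2, 1], [0, 0, 0, 0, 0, 0, 1]],
  ],
)

```text
clock: 3.1
tcp_pos: [0.4051, 0.238, 0.295]
ee_rot: [-2.541, -0.824, -1.203]
wrist_force: [-0.2, 0.0, -0.5]
grip_width: 0.0854
finger_force: 0.0
```

```bash
python3 - <<'E'
from h import *
s=snap('wrist','d.png'); p,q=pose(); print(p,state()['joints'].round(2))
for n,P in(('ball',(.481,.2695,.2515)),('grip',(.4914,.2698,.2046)),('tcp',p)): print(n,proj(s,P))
E
```

```text
[0.40659682 0.23781667 0.29783392] [ 0.11 -0.31  2.24  0.75  0.52  0.52]
ball (np.float64(276.82390723783175), np.float64(170.77816625757922))
grip (np.float64(277.54236744442954), np.float64(195.5712412619023))
tcp (np.float64(259.01289006051644), np.float64(236.9639778734446))
```

View pics/d.png

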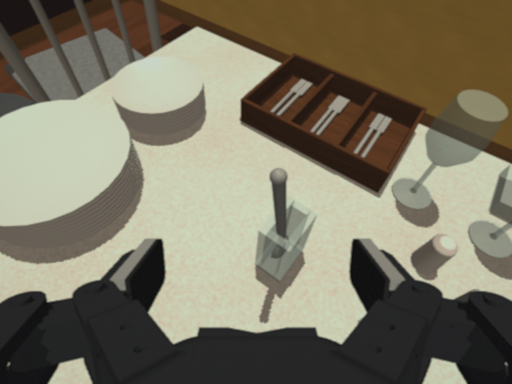

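The spoon's ball end shows at (278,176), against a predicted (277,171), so the position is good to a few mm. The wrist pitch is close to its limit, so I'll use 48° instead and grip a little higher.

```bash
python3 - <<'E'
from h import *
ax=np.array([-0.216,-0.0055,0.976]); ball=np.array([.481,.2695,.2505]); grip=ball-.042*ax
G=frame(29,48,ax); z=G.apply([0,0,1]); print(grip,z)
plan([(grip-z*(.08-grip_depth),G)],1,n=4)
E
```

```text
[0.490072 0.269731 0.209508] [ 0.64996911  0.36028376 -0.66913061]
[[-3, 4, 16, -0.5, -0.5, -1, 1], [-2, 3, 15, -0.5, -0.5, -1, 1], [-2, 3, 16, -0.5, -1, -1, 1], [-3, 3, 16, -0.5, -0.5, -0.5, 1], [0, 0, 0, 0, 0, 0, 1]]
end [0.4498 0.2477 0.2502] [-2.596 -0.905 -1.2  ]
```

carry_out(
  commands=[
    [[-3, 4, 16, -0.5, -0.5, -1, 1], [-2, 3, 15, -0.5, -0.5, -1, 1], [-2, 3, 16, -0.5, -1, -1, 1], [-3, 3, 16, -0.5, -0.5, -0.5, 1], [0, 0, 0, 0, 0, 0, 1]],
  ],
)

```text
clock: 3.65
tcp_pos: [0.4525, 0.2491, 0.2535]
ee_rot: [-2.592, -0.909, -1.208]
wrist_force: [-0.1, -0.6, 0.2]
grip_width: 0.0851
finger_force: 0.0
```

```bash
python3 - <<'E'
from h import *
s=snap('wrist','e.png'); p,q=pose(); print(p,q.as_rotvec(),state()['joints'].round(2))
print(proj(s,(.481,.2695,.2505)))
g=cv2.cvtColor(s['img'],cv2.COLOR_BGR2GRAY)
ax=np.array([-0.216,-0.0055,0.976]); ball=np.array([.481,.2695,.2505]); grip=ball-.042*ax
G=frame(29,48,ax); z=G.apply([0,0,1]); plan([(grip+z*grip_depth,G)],1,n=4)
E
```

```text
[0.45188317 0.24900156 0.25381037] [-2.5913303  -0.90849424 -1.20815954] [ 0.21 -0.16  2.25  0.78  0.32  0.45]
(np.float64(256.3082510556229), np.float64(186.508361342014))
[[-1, 0, 20, 0, 0, 0, 1], [-1, 0, 20, 0, 0, 0, 1], [-1, 0, 20, 0, 0, 0, 1], [-1, 0, 21, 0, 0, 0, 1], [0, 0, 0, 0, 0, 0, 1]]
end [0.5025 0.2767 0.1968] [-2.591 -0.908 -1.208]
```

View pics/e.png

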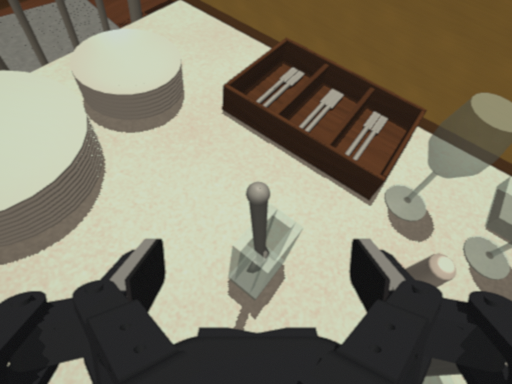

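The handle is centred between the fingers (ball at (258,191), within 3 mm of the prediction). Moving in.

carry_out(
  commands=[
    [[-1, 0, 20, 0, 0, 0, 1], [-1, 0, 20, 0, 0, 0, 1], [-1, 0, 20, 0, 0, 0, 1], [-1, 0, 20, 0, 0, 0, 1], [0, 0, 0, 0, 0, 0, 1]],
  ],
)

```text
clock: 4.2
tcp_pos: [0.5006, 0.2759, 0.1984]
ee_rot: [-2.591, -0.904, -1.208]
wrist_force: [-0.2, -0.1, 0.2]
grip_width: 0.0851
finger_force: 0.0
```

carry_out(
  commands=[
    [[0, 0, 0, 0, 0, 0, -1], [0, 0, 0, 0, 0, 0, -1], [0, 0, 0, 0, 0, 0, -1], [0, 0, 0, 0, 0, 0, -1], [0, 0, 0, 0, 0, 0, -1]],
  ],
  newtons=60,
)

```text
clock: 4.7
tcp_pos: [0.4991, 0.2753, 0.1985]
ee_rot: [-2.591, -0.908, -1.209]
wrist_force: [0.3, -0.2, 1.5]
grip_width: 0.0124
finger_force: 2.4
```

carry_out(
  commands=[
    [[0, 0, 0, 0, 0, 0, -1], [0, 0, 0, 0, 0, 0, -1], [0, 0, 0, 0, 0, 0, -1], [0, 0, 0, 0, 0, 0, -1], [0, 0, 0, 0, 0, 0, -1]],
  ],
)

```text
clock: 5.2
tcp_pos: [0.5, 0.2752, 0.1988]
ee_rot: [-2.591, -0.908, -1.21]
wrist_force: [-0.4, -2.4, 6.2]
grip_width: 0.0103
finger_force: 59.1
```

```bash
python3 - <<'E'
from h import *
p,q=pose(); print(state()['joints'].round(2)); ax=np.array([-0.216,-0.0055,0.976])
plan([(p+.13*ax,q),],-1,n=5); plan([(p+.20*ax,q)],-1,n=8)
E
```

```text
[ 0.26  0.03  2.27  1.47  0.18 -0.23]
[[16, 0, -21, 0, 0, 0, -1], [16, 0, -20, 0, 0, 0, -1], [15, 0, -21, 0, 0, 0, -1], [16, 0, -20, 0, 0, 0, -1], [16, 0, -21, 0, 0, 0, -1]]
end [0.4721 0.2743 0.3255] [-2.591 -0.908 -1.21 ]
[[15, 0, -20, 0, 0, 0, -1], [15, 0, -20, 0, 0, 0, -1], [16, 0, -19, 0, 0, 0, -1], [15, 0, -20, 0, 0, 0, -1], [15, 0, -20, 0, 0, 0, -1]]
[[15, 0, -20, 0, 0, 0, -1], [16, 0, -20, 0, 0, 0, -1], [15, 0, -20, 0, 0, 0, -1], [0, 0, 0, 0, 0, 0, -1], [0, 0, 0, 0, 0, 0, -1]]
end [0.4569 0.2739 0.3945] [-2.591 -0.908 -1.21 ]
```

carry_out(
  commands=[
    [[4, 0, -5, 0, 0, 0, -1], [8, 0, -10, 0, 0, 0, -1], [8, 0, -10, 0, 0, 0, -1], [8, 0, -10, 0, 0, 0, -1], [8, 0, -11, 0, 0, 0, -1]],
  ],
)

```text
clock: 5.7
tcp_pos: [0.4859, 0.2754, 0.2534]
ee_rot: [-2.593, -0.909, -1.201]
wrist_force: [1.0, 0.9, -2.0]
grip_width: 0.01
finger_force: 58.8
```

```bash
python3 - <<'E'
from h import *
p,q=pose(); s=state(); print(p,s['joints'].round(2),s['qvel'].round(2),s['wrist_force'])
t=snap('side','f.png'); i=t['img'][160:320,140:260]; cv2.imwrite('pics/f2.png',cv2.resize(i,None,fx=4,fy=3.7,interpolation=2)[:600])
E
```

```text
[0.48587903 0.27536518 0.25344402] [ 0.27 -0.08  2.19  0.7   0.28  0.57] [ 0.02 -0.24 -0.2  -1.14  0.32  1.2 ] [ 1.00654208  0.94786264 -1.98548565]
```

View pics/f2.png

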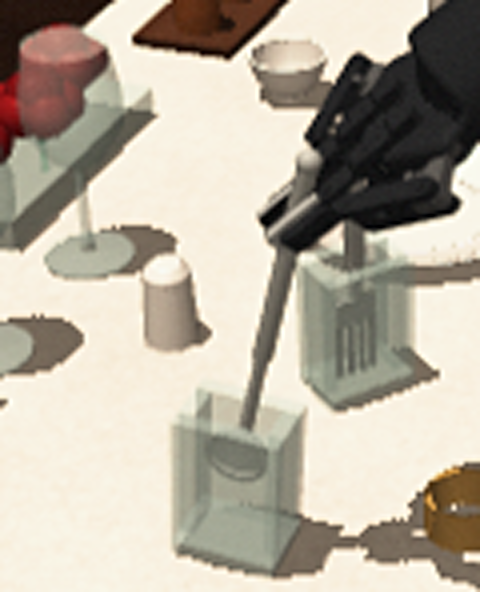

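The spoon is sliding out cleanly, with its head just below the holder's mouth and the holder unmoved.

carry_out(
  commands=[
    [[15, 0, -19, 0, 0, 0, -1], [15, 0, -19, 0, 0, 0, -1], [15, 0, -19, 0, 0, 0, -1], [15, 0, -19, 0, 0, 0, -1], [10, 0, -12, 0, 0, 0, -1]],
  ],
)

```text
clock: 6.25
tcp_pos: [0.4632, 0.2761, 0.3646]
ee_rot: [-2.591, -0.91, -1.202]
wrist_force: [0.8, -0.1, -0.6]
grip_width: 0.0102
finger_force: 58.7
```

```bash
python3 - <<'E'
from h import *
p,q=pose(); s=state(); print(p,s['joints'].round(2),s['wrist_force'],s['grip_width'])
A=np.radians(-36)
def P(r,az,z): a=np.radians(az); return np.array([r*np.cos(a),r*np.sin(a),z])
plan([(P(.50,25,.44),frame(25,30)),(P(.55,-36,.44),frame(-36,5))],-1,cyl=True,step=42)
E
```

```text
[0.46315399 0.2761393  0.36461633] [ 0.3  -0.23  1.99  0.3   0.57  1.01] [ 0.77406843 -0.08845194 -0.59727953] 0.010222168443860282
[[7, 19, -26, -0.5, -6, 4, -1], [5, 19, -28, -0.5, -6, 4.5, -1], [3, 17, -28, -0.5, -6, 4, -1], [2, 36, 1, -1, -1.5, 4, -1], [2, 36, 1, -1.5, -1.5, 4, -1]]
[[2, 36, 0, -1, -1.5, 3.5, -1], [2, 36, -1, -1.5, -1.5, 4, -1], [3, 37, -1, -1, -1.5, 4, -1], [2, 37, -1, -1.5, -1.5, 4, -1], [3, 37, -1, -1, -1.5, 4, -1]]
[[2, 37, -1, -1.5, -1.5, 4, -1], [3, 37, -2, -1, -1.5, 3.5, -1], [2, 38, -2, -1.5, -1.5, 4, -1], [3, 38, -1, -1, -1.5, 4, -1], [2, 38, -1, -1.5, -1.5, 4, -1]]
[[2, 39, -1, -1, -1.5, 4, -1], [3, 39, -1, -1.5, -1.5, 3.5, -1], [2, 39, 0, -1, -2, 4, -1], [0, 0, 0, 0, 0, 0, -1], [0, 0, 0, 0, 0, 0, -1]]
end [ 0.4451 -0.3239  0.4397] [ 2.963 -0.959  0.123]
```

carry_out(
  commands=[
    [[7, 19, -26, -0.5, -6, 4, -1], [5, 19, -28, -0.5, -6, 4.5, -1], [3, 17, -28, -0.5, -6, 4, -1], [2, 36, 1, -1, -1.5, 4, -1], [2, 36, 1, -1.5, -1.5, 4, -1]],
  ],
)

```text
clock: 6.75
tcp_pos: [0.4859, 0.1464, 0.4398]
ee_rot: [-2.935, -0.423, -0.699]
wrist_force: [0.6, -0.9, -1.3]
grip_width: 0.0097
finger_force: 58.6
```

carry_out(
  commands=[
    [[2, 36, 0, -1, -1.5, 3.5, -1], [2, 36, -1, -1.5, -1.5, 4, -1], [3, 37, -1, -1, -1.5, 4, -1], [2, 37, -1, -1.5, -1.5, 4, -1], [3, 37, -1, -1, -1.5, 4, -1]],
  ],
)

```text
clock: 7.25
tcp_pos: [0.5225, -0.0327, 0.4386]
ee_rot: [-3.045, 0.112, -0.496]
wrist_force: [0.9, -0.3, -1.1]
grip_width: 0.0102
finger_force: 58.7
```

carry_out(
  commands=[
    [[2, 37, -1, -1.5, -1.5, 4, -1], [3, 37, -2, -1, -1.5, 3.5, -1], [2, 38, -2, -1.5, -1.5, 4, -1], [3, 38, -1, -1, -1.5, 4, -1], [2, 38, -1, -1.5, -1.5, 4, -1]],
  ],
)

```text
clock: 7.75
tcp_pos: [0.494, -0.2183, 0.4381]
ee_rot: [-3.057, 0.659, -0.275]
wrist_force: [-0.3, -0.0, -1.6]
grip_width: 0.0106
finger_force: 58.8
```

carry_out(
  commands=[
    [[2, 39, -1, -1, -1.5, 4, -1], [3, 39, -1, -1.5, -1.5, 3.5, -1], [2, 39, 0, -1, -2, 4, -1], [0, 0, 0, 0, 0, 0, -1], [0, 0, 0, 0, 0, 0, -1]],
  ],
)

```text
clock: 8.25
tcp_pos: [0.4454, -0.3239, 0.438]
ee_rot: [2.968, -0.962, 0.123]
wrist_force: [0.7, 0.4, -1.1]
grip_width: 0.0105
finger_force: 58.8
```

```bash
python3 - <<'E'
from h import *
t=snap('side','g.png'); u=snap('scene','g2.png'); A=cv2.resize(t['img'][60:220,200:360],None,fx=2.5,fy=2.5,interpolation=2); B=cv2.resize(u['img'][50:210,140:300],None,fx=2.5,fy=2.5,interpolation=2)
cv2.imwrite('pics/g3.png',np.hstack([A,B])); print(pose()[0],pose()[1].as_matrix().round(3).tolist(),state()['joints'].round(2))
E
```

```text
[ 0.44560863 -0.32293127  0.43923979] [[0.808, -0.585, 0.071], [-0.584, -0.811, -0.045], [0.083, -0.005, -0.997]] [-0.76  0.15  1.18  0.02  1.73  1.44]
```

View pics/g3.png

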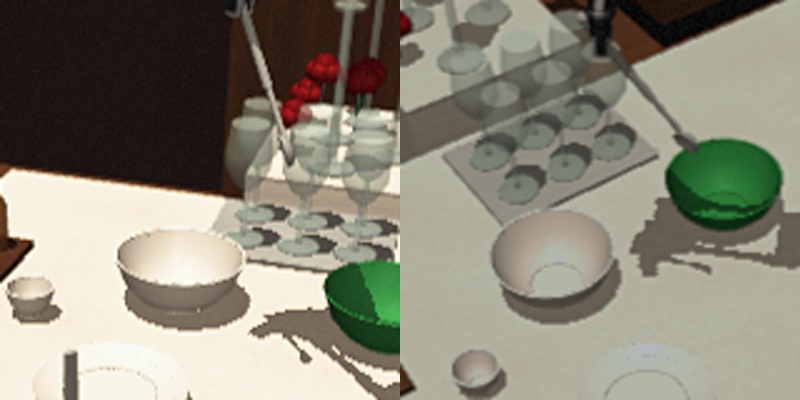

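The spoon is held firmly, with its head at side (316,126)/scene (256,109). The bowl's rim spans side 247–298 and scene 176–225.

```bash
python3 - <<'E'
from h import *
import pickle
from scipy.optimize import least_squares
a=pickle.load(open('pics/g2.png.pkl','rb'));b=pickle.load(open('pics/g.png.pkl','rb'))
ca=lambda x,y:(a,140+(x-400)/2.5-.3,50+y/2.5-.3); cb=lambda x,y:(b,200+x/2.5-.3,60+y/2.5-.3)
tip,r=tri(ca(692,150),cb(292,166));print('tip',tip,r)
p,q=pose(); g=p-q.apply([0,0,grip_depth]); print('grasp',g,'dist',np.linalg.norm(tip-g))
print('tip in tool',q.inv().apply(tip-p)*1000)
for z in(.075,):
  t=np.linspace(0,2*np.pi,180)
  def ext(v):
    P=[(v[0]+.095*np.cos(k),v[1]+.095*np.sin(k),z) for k in t]
    A=np.array([proj(a,c) for c in P]);B=np.array([proj(b,c) for c in P])
    return np.array([A[:,0].min()-ca(491,0)[1],A[:,0].max()-ca(612,0)[1],A[:,1].min()-ca(0,208)[2],B[:,0].min()-cb(117,0)[1],B[:,0].max()-cb(245,0)[1],B[:,1].min()-cb(0,229)[2]])
  s=least_squares(ext,[.5,-.38]);print('bowl',s.x,s.fun.round(1))
print('floor',[atz(*ca(*c),.005).round(3) for c in((528,280),(594,285))])
for c in((658,155),(505,217),(445,160)): print('tray',atz(*ca(*c),0.01))
for c in((490,155),(520,185),(570,158),(613,142)): print('foot',atz(*ca(*c),0.015))
E
```

```text
tip [ 0.356503  -0.2614873  0.2816002] [np.float64(0.0007264439693191367), np.float64(0.0007264439693191655)]
grasp [ 0.44429001 -0.32209337  0.45787441] dist 0.2060394394031273
tip in tool [-120.98020023    3.12890642  148.05206651]
bowl [ 0.52157603 -0.39762252] [-1.1  1.6 -0.5 -1.2  0.7 -0.8]
floor [array([ 0.556, -0.43 ,  0.005]), array([ 0.478, -0.361,  0.005])]
tray [ 0.23533725 -0.55060482  0.01      ]
tray [ 0.51913061 -0.5689056   0.01      ]
tray [ 0.53503087 -0.75100832  0.01      ]
foot [ 0.46904943 -0.71199243  0.015     ]
foot [ 0.46431404 -0.6164248   0.015     ]
foot [ 0.362923   -0.62603187  0.015     ]
foot [ 0.28222484 -0.61854433  0.015     ]
```

```bash
cat >> h.py <<'E'
TIP=np.array([-.121,.003,.148]); B=np.array([.521,-.397,0])
def place(pitch,z,off=-.032,az=-37.3):
    a=np.radians(az); q=frame(az,pitch); t=B+off*np.array([np.cos(a),np.sin(a),0])+[0,0,z]
    return t-q.apply(TIP),q
E
python3 - <<'E'
from h import *
p,q=place(-12,.12); ax=q.apply(TIP+[0,0,grip_depth]); print(p,'lean',np.degrees(np.arccos(-ax[2]/np.linalg.norm(ax))))
plan([place(-12,.22),place(-12,.11)],-1,step=40)
E
```

```text
[ 0.61598922 -0.46559106  0.23960853] lean 47.97967773611707
[[30, 2, 17, 0, -2.5, 0, -1], [31, 3, 15, 0, -2.5, 0.5, -1], [32, 2, 14, 0, -2, 0, -1], [32, 2, 13, 0, -2.5, 0.5, -1], [33, 2, 12, 0, -2.5, 0, -1]]
[[33, 1, 10, 0, -2.5, 0.5, -1], [34, 2, 9, 0, -2.5, 0, -1], [8, 0, 36, 0, 0, 0, -1], [8, 0, 35, 0, 0, 0, -1], [7, 0, 36, 0, 0, 0, -1]]
end [ 0.6159 -0.4652  0.2298] [-2.894  0.977  0.308]
```

carry_out(
  commands=[
    [[30, 2, 17, 0, -2.5, 0, -1], [31, 3, 15, 0, -2.5, 0.5, -1], [32, 2, 14, 0, -2, 0, -1], [32, 2, 13, 0, -2.5, 0.5, -1], [33, 2, 12, 0, -2.5, 0, -1]],
  ],
)

```text
clock: 8.85
tcp_pos: [0.5682, -0.4254, 0.3694]
ee_rot: [-2.936, 0.975, 0.181]
wrist_force: [1.2, -1.3, -0.3]
grip_width: 0.0102
finger_force: 58.9
```

carry_out(
  commands=[
    [[33, 1, 10, 0, -2.5, 0.5, -1], [34, 2, 9, 0, -2.5, 0, -1], [8, 0, 36, 0, 0, 0, -1], [8, 0, 35, 0, 0, 0, -1], [7, 0, 36, 0, 0, 0, -1]],
  ],
)

```text
clock: 9.35
tcp_pos: [0.6176, -0.4663, 0.2282]
ee_rot: [-2.896, 0.976, 0.306]
wrist_force: [0.7, -0.9, -1.0]
grip_width: 0.0103
finger_force: 58.6
```

```bash
python3 - <<'E'
from h import *
t=snap('side','i.png'); u=snap('scene','i2.png'); A=cv2.resize(t['img'][60:220,200:360],None,fx=2.5,fy=2.5,interpolation=2); Bm=cv2.resize(u['img'][50:210,140:300],None,fx=2.5,fy=2.5,interpolation=2)
cv2.imwrite('pics/i3.png',np.hstack([A,Bm])); s=state(); print(pose()[0],s['joints'].round(2),s['wrist_force'],s['qvel'].round(2))
plan([place(-12,.045)],-1,n=4)
E
```

```text
[ 0.61442482 -0.4637954   0.22386347] [-0.73  0.74  0.75 -0.01  1.88  1.49] [-0.85324506  0.18580953 -2.26001812] [-0.01 -0.04 -0.14 -0.01  0.07  0.  ]
[[4, 0, 14, 0, 0, 0, -1], [4, 0, 15, 0, 0.5, 0, -1], [4, 1, 14, 0, 0, 0, -1], [3, 0, 14, 0, 0.5, 0, -1], [0, 0, 0, 0, 0, 0, -1]]
end [ 0.6157 -0.4657  0.165 ] [-2.897  0.977  0.3  ]
```

View pics/i3.png

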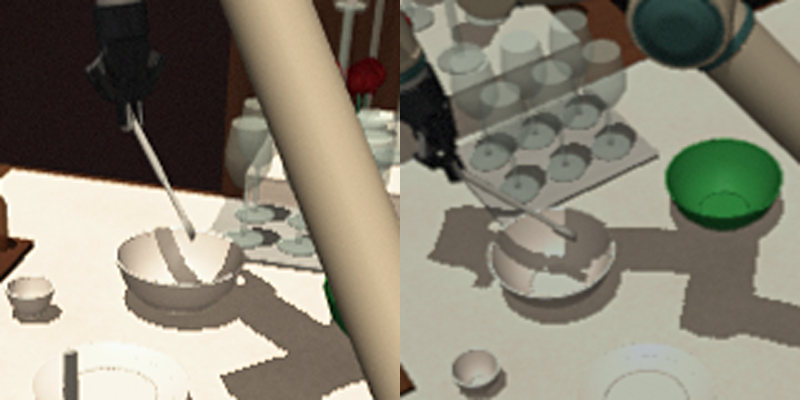

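The head, at about side (192,237)/scene (572,238) in the crop, is over the bowl interior, and the gripper is clear of the other glasses. Lowering.

carry_out(
  commands=[
    [[4, 0, 14, 0, 0, 0, -1], [4, 0, 15, 0, 0.5, 0, -1], [4, 1, 14, 0, 0, 0, -1], [3, 0, 14, 0, 0.5, 0, -1], [0, 0, 0, 0, 0, 0, -1]],
  ],
)

```text
clock: 9.95
tcp_pos: [0.6172, -0.4691, 0.1718]
ee_rot: [-2.903, 0.982, 0.284]
wrist_force: [0.4, -0.2, -0.6]
grip_width: 0.0105
finger_force: 58.7
```

carry_out(
  commands=[
    [[1, 0, 4, 0, 0, 0, -1], [1, 0, 4, 0, 0, 0, -1], [1, 0, 4, 0, 0, 0, -1], [0, 0, 0, 0, 0, 0, -1], [0, 0, 0, 0, 0, 0, -1]],
  ],
)

```text
clock: 10.45
tcp_pos: [0.6179, -0.4705, 0.1602]
ee_rot: [-2.903, 0.984, 0.281]
wrist_force: [-0.3, -0.2, -1.1]
grip_width: 0.0102
finger_force: 58.7
```

carry_out(
  commands=[
    [[1, 0, 4, 0, 0, 0, -1], [1, 0, 4, 0, 0, 0, -1], [1, 0, 4, 0, 0, 0, -1], [0, 0, 0, 0, 0, 0, -1], [0, 0, 0, 0, 0, 0, -1]],
  ],
)

```text
clock: 10.95
tcp_pos: [0.6183, -0.4708, 0.1474]
ee_rot: [-2.903, 0.984, 0.282]
wrist_force: [0.1, 0.1, -1.2]
grip_width: 0.0101
finger_force: 58.7
```

carry_out(
  commands=[
    [[0, 0, 2, 0, 0, 0, -1], [1, 0, 2, 0, 0, 0, -1], [0, 0, 2, 0, 0, 0, -1], [1, 0, 2, 0, 0, 0, -1], [0, 0, 0, 0, 0, 0, -1]],
  ],
)

```text
clock: 11.45
tcp_pos: [0.6186, -0.471, 0.139]
ee_rot: [-2.903, 0.984, 0.282]
wrist_force: [-0.3, 0.2, -1.5]
grip_width: 0.0104
finger_force: 58.7
```

carry_out(
  commands=[
    [[0, 0, 2, 0, 0, 0, -1], [1, 0, 2, 0, 0, 0, -1], [0, 0, 1, 0, 0, 0, -1], [0, 0, 1, 0, 0, 0, -1], [0, 0, 0, 0, 0, 0, -1]],
  ],
)

```text
clock: 11.95
tcp_pos: [0.6185, -0.4709, 0.1333]
ee_rot: [-2.903, 0.984, 0.281]
wrist_force: [0.3, -0.0, -1.4]
grip_width: 0.0102
finger_force: 58.7
```

carry_out(
  commands=[
    [[0, 0, 1, 0, 0, 0, -1], [0, 0, 1, 0, 0, 0, -1], [0, 0, 1, 0, 0, 0, -1], [1, 0, 1, 0, 0, 0, -1], [0, 0, 0, 0, 0, 0, -1]],
  ],
)

```text
clock: 12.45
tcp_pos: [0.6188, -0.4711, 0.1295]
ee_rot: [-2.904, 0.984, 0.281]
wrist_force: [0.4, -0.5, 0.1]
grip_width: 0.0103
finger_force: 58.4
```

carry_out(
  commands=[
    [[0, 0, 1, 0, 0, 0, -1], [0, 0, 1, 0, 0, 0, -1], [0, 0, 0, 0, 0, 0, -1], [0, 0, 0, 0, 0, 0, -1], [0, 0, 0, 0, 0, 0, -1]],
  ],
)

```text
clock: 12.95
tcp_pos: [0.6192, -0.4715, 0.1285]
ee_rot: [-2.905, 0.984, 0.277]
wrist_force: [3.1, -1.6, 5.1]
grip_width: 0.0102
finger_force: 58.7
```

```bash
python3 - <<'E'
from h import *
s=state();print(s['wrist_force'],s['wrist_torque'],pose()[0])
p,q=pose(); 
# pivot about tip to pitch -22
t=p+q.apply(TIP); print('tip',t)
Q=q*R.from_rotvec([0,-10,0],degrees=True); plan([(t-Q.apply(TIP),Q)],-1,n=5)
E
```

```text
[ 3.05295475 -1.59233065  5.07156571] [-0.11234379 -0.14426316 -0.08836559] [ 0.61919648 -0.47147166  0.12846184]
tip [ 0.50087901 -0.38448654  0.00603406]
[[5, 0, 5, 0, -2, 0, -1], [5, 0, 4, 0, -2, 0, -1], [5, 0, 4, 0, -2, 0, -1], [5, 0, 5, 0, -2, 0, -1], [5, 0, 4, 0, -2, 0, -1]]
end [ 0.6339 -0.4827  0.1008] [-2.821  0.956  0.52 ]
```

Contact: about 6.5 N, with the tip at the floor. I'll swing the handle down around the head, so it doesn't drop when released.

```bash
python3 - <<'E'
from h import *
p,q=pose(); g=np.array([0,0,-grip_depth]); C=TIP+(g-TIP)/np.linalg.norm(g-TIP)*.02
t=p+q.apply(C)+[0,0,.0005]; print('ctr',t)
Q=q*R.from_rotvec([0,-10,0],degrees=True); plan([(t-Q.apply(C),Q)],-1,n=5)
E
```

```text
ctr [ 0.51263731 -0.39314193  0.02020251]
[[4, 0, 4, 0, -2, 0, -1], [5, 0, 4, 0, -2, 0, -1], [4, 0, 4, 0, -2, 0, -1], [5, 0, 3, 0, -2, 0, -1], [5, 0, 4, 0, -2, 0, -1]]
end [ 0.633  -0.482   0.1041] [-2.821  0.956  0.52 ]
```

carry_out(
  commands=[
    [[4, 0, 4, 0, -2, 0, -1], [5, 0, 4, 0, -2, 0, -1], [4, 0, 4, 0, -2, 0, -1], [5, 0, 3, 0, -2, 0, -1], [5, 0, 4, 0, -2, 0, -1]],
  ],
)

```text
clock: 13.45
tcp_pos: [0.6321, -0.4814, 0.1028]
ee_rot: [-2.819, 0.955, 0.526]
wrist_force: [1.6, -2.0, 2.8]
grip_width: 0.0099
finger_force: 59.0
```

carry_out(
  commands=[
    [[0, 0, 0, 0, 0, 0, -1], [0, 0, 0, 0, 0, 0, -1], [0, 0, 0, 0, 0, 0, -1], [0, 0, 0, 0, 0, 0, -1], [0, 0, 0, 0, 0, 0, -1]],
  ],
)

```text
clock: 13.95
tcp_pos: [0.632, -0.4811, 0.1037]
ee_rot: [-2.82, 0.955, 0.523]
wrist_force: [-0.5, 0.6, -0.0]
grip_width: 0.0104
finger_force: 58.8
```

carry_out(
  commands=[
    [[0.4, 0, 0.9, 0, 0, 0, -1], [0.4, 0, 0.9, 0, 0, 0, -1], [0, 0, 0, 0, 0, 0, -1], [0, 0, 0, 0, 0, 0, -1], [0, 0, 0, 0, 0, 0, -1]],
  ],
)

```text
clock: 14.45
tcp_pos: [0.6326, -0.4817, 0.1016]
ee_rot: [-2.821, 0.955, 0.522]
wrist_force: [2.0, -1.4, 3.6]
grip_width: 0.0103
finger_force: 58.5
```

```bash
python3 - <<'E'
from h import *
t=snap('side','j.png'); u=snap('scene','j2.png'); A=cv2.resize(t['img'][90:210,220:340],None,fx=3.3,fy=3.3,interpolation=2); Bm=cv2.resize(u['img'][80:200,140:260],None,fx=3.3,fy=3.3,interpolation=2)
cv2.imwrite('pics/j3.png',np.hstack([A,Bm])); s=state(); print(s['wrist_force'],s['joints'].round(2))
E
```

```text
[ 2.07138624 -1.51006094  4.32667653] [-0.73  0.93  0.67 -0.03  1.91  1.49]
```

View pics/j3.png

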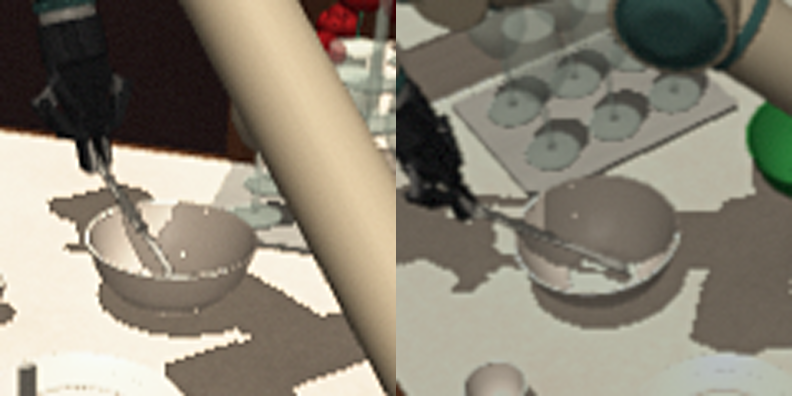

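The head is on the floor inside the bowl with the handle just over the rim, and the contact force is about 5 N. Releasing.

carry_out(
  commands=[
    [[0, 0, 0, 0, 0, 0, -0.6], [0, 0, 0, 0, 0, 0, -0.5], [0, 0, 0, 0, 0, 0, -0.3], [0, 0, 0, 0, 0, 0, -0.2], [0, 0, 0, 0, 0, 0, -0.2]],
  ],
  newtons=20,
)

```text
clock: 15.05
tcp_pos: [0.6322, -0.4814, 0.1007]
ee_rot: [-2.819, 0.955, 0.525]
wrist_force: [-0.3, -0.9, -0.7]
grip_width: 0.0341
finger_force: 0.0
```

carry_out(
  commands=[
    [[0, 0, 0, 0, 0, 0, 0], [0, 0, 0, 0, 0, 0, 0], [0, 0, -5, 0, 0, 0, 0], [0, 0, -10, 0, 0, 0, 0], [0, 0, -15, 0, 0, 0, 0]],
  ],
)

```text
clock: 15.55
tcp_pos: [0.6406, -0.4878, 0.129]
ee_rot: [-2.819, 0.955, 0.526]
wrist_force: [-0.2, -0.3, 0.2]
grip_width: 0.0431
finger_force: 0.0
```

carry_out(
  commands=[
    [[0, 0, -20, 0, 0, 0, 0], [0, 0, -25, 0, 0, 0, 0], [0, 0, -30, 0, 0, 0, 0], [0, 0, -20, 0, 0, 0, 0], [0, 0, 0, 0, 0, 0, 0]],
  ],
)

```text
clock: 16.05
tcp_pos: [0.6572, -0.5007, 0.2142]
ee_rot: [-2.827, 0.958, 0.505]
wrist_force: [0.2, -0.1, 1.2]
grip_width: 0.0428
finger_force: 0.0
```

```bash
python3 - <<'E'
from h import *
t=snap('side','k.png'); u=snap('scene','k2.png'); A=cv2.resize(t['img'][100:320,170:340],None,fx=2.3,fy=2.3,interpolation=2); Bm=cv2.resize(u['img'][90:310,150:340],None,fx=2.1,fy=2.3,interpolation=2)
cv2.imwrite('pics/k3.png',np.hstack([A,Bm])); s=state(); print(s['wrist_force'],s['tcp_pos'],s['clock'])
E
```

```text
[-0.33864419  0.07002038  0.24533409] [ 0.65754763 -0.50101703  0.21329543] 16.15
```

View pics/k3.png

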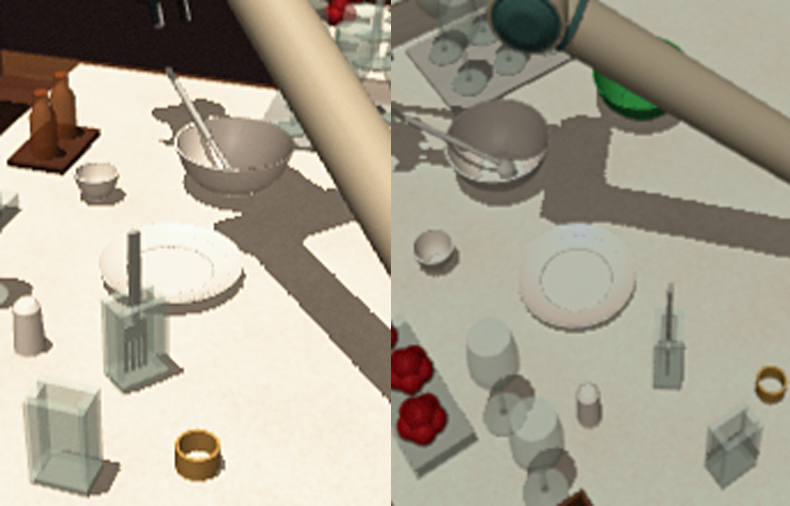

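The spoon leans in the white bowl, head on the floor and handle over the rim. The fork, holders, glasses and bowl are all in place, and the gripper is clear. Handing in.

```bash
python3 -c "
from bench import *
print(hand_in())"
```

```text
the job is handed in; nothing more can be done
None
```

The spoon is out of its holder and leaning head-down in the white bowl with its handle over the rim; I let go only after its head touched down, left everything else standing where it was, and handed the job in at about 16 s (no verdict was returned).

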